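Reset the depth stop of the leather splitter

TASK

Set the leather splitter to the brass gauge lying in its throat: swing the jam nut's black-gripped lever counter-clockwise (seen from above) until the nut is free, turn the screw clockwise by the steel bar on top until you feel the shoe firmly but gently nip the gauge, then swing the lever back until the nut is hand-tight again. Go by feel, do not crush the gauge or strip the nut, and leave everything lying around where it is.

Things in the scene. Friction and masses are not known exactly. Their poses are not given: they have to be found in the camera images.
- splitter: green leather splitting machine bolted to the bench, base 200 x 200 mm. Origin under its centre, z up; the vertical screw axis passes through the origin; x runs from infeed roller to knife. Crosshead 50 (x) by 158 (y) mm, top 136 mm up; boss 47 mm wide on it to 150 mm; two spring rod ends 17 mm wide at y = +-40 mm, up to 165 mm
- jam_nut: dark flanged hex nut, 44 mm across, 16 mm high, clamped on the boss. Origin on the screw axis at its underside, 150 mm up, z up. Its 10 mm thick round lever points along its own -x. Counter-clockwise from above loosens: breaking free takes 5 to 10 N at the grip; it is free 0.3 to 0.5 rad from its start (0.6 to 0.8 is plenty, end stop past 1.4); free, it turns with 1 N and stays where left
- grip (a point): middle of the black upright grip at the lever's end: cylinder 18 mm in diameter, from 156 to 190 mm up, 80 mm from the screw axis; axes as the nut's. Retightening clockwise, the force here climbs over some 0.4 rad: 4 N is barely tight, 7 to 10 N hand-tight, over 15 N strips it. Tight, it locks the screw; the last of the tightening may drag the screw along a little, adding up to 20 N of nip
- bar (a point): middle of the steel bar on top of the screw, on the screw axis, 204 mm up. Bar 60 mm long (own x), 10 mm thick (own y), from 192 to 216 mm up; under it a 13 mm screw and, below 166 mm, the nut. Clockwise from above lowers screw and shoe 0.48 mm per rad. Free, it takes 0.05 to 0.25 N m (read it after a small slow nudge), then some 0.05 N m more per 10 N of nip. It stays where left
- shoe: steel pressure shoe, 42 x 104 x 18 mm, sliding vertically under the crosshead, held up by springs against the screw's foot. Origin at the centre of its underside, which starts 0.1 to 1 mm above the gauge (0.3 to 2.1 rad of the screw). From touching, the nip rises about 10 N per 0.1 rad: 20 to 50 N is a good firm nip before the nut is tightened, under 8 N is loose, over 120 N crushes the gauge
- gauge: brass setting gauge, a strip 150 x 26 mm held fixed on the machine's bed under the shoe. Origin in the middle of the strip, level with the bed; 6 mm thick when new, now worn thinner by an unknown amount of up to 0.8 mm
- hammer: cobbler's hammer with wooden handle; loose, leave alone; origin at its underside or middle
- awl: awl-like screwdriver with orange handle, 170 mm; loose, leave alone; origin at its underside or middle
- spanner: flat steel wrench, 180 mm; loose, leave alone; origin at its underside or middle
- nail_tin: small open steel tin, 72 mm across, 50 mm tall; loose, leave alone; origin at its underside or middle
- wax_jar: amber glass jar with black lid, 60 mm across, 65 mm tall; loose, leave alone; origin at its underside or middle
- spare_gauge: spare brass gauge strip lying flat on the bench, 130 x 26 x 5 mm; loose, leave alone; origin at its underside or middle
- heel_block: wooden shoe heel block with rubber foot, 62 x 56 x 32 mm; loose, leave alone; origin at its underside or middle

How it is judged:
By the outcome, as a careful person would: the job done as asked, in the order asked, and still so for the second after the job is handed in, with the robot touching nothing.
It also fails if it takes over 72 s, if anything falls off the work surface, if the arm or the gripper's body presses on something with over 40 N, if the wrist force passes 120 N, or if a joint passes its speed limit or range.

ROBOT

A 7-joint arm with a two-finger parallel gripper is mounted at the origin on the work surface. World frame = base frame: x ahead of the robot, y to its left, z up, the work surface at z = 0. Lengths are in m, angles in rad, forces in N, time in s.
With the tool pointing down it reaches from about 0.4 to 0.85 m from the base axis. Payload 10.4 kg.
Tool frame: the origin (TCP) lies at the very end of the fingers, on their centre line; the grasp point (between the pads) lies 19 mm behind it; z points along the fingers, y is the line along which they close (so a half turn about z gives the same grasp; the last joint's range is limited). The gripper opens to 87 mm and grips with 3 to 60 N. Pads are 19 mm wide; open, the fingers measure 117 mm over their backs; the gripper's body (75 mm by 190 mm) begins 51 mm behind the grasp point.
Start: joints at [-1.298, 0.332, -0.065, 1.46, 0.022, 1.35, -0.088], TCP at [0.182, 0.598, 0.223] pointing down, gripper open.
Joint ranges: [-2.6, 2.6], [-0.5, 2.12], [-1.47, 1.34], [0.16, 2.42], [-1.27, 4.41], [0.06, 2.06], [-2.6, 2.6]. Speed limits (rad/s): [2.22, 2.22, 2.79, 2.79, 3.14, 3.14, 3.14].

INTERFACE

Orientations are given as a unit quaternion [x, y, z, w].
In Python, from bench import * gives the robot as it stands.
- The arm moves only by the tool step_arm, never from a script. Its arguments are lists of equal length, an entry for each row: "delta_pos": the shift along the world's x, y, z in units of 25 mm (1.0 is 25 mm), a list of three; "turn": the turn about the world's z in units of 0.12 rad (1.0 is 0.12 rad). In form: {"delta_pos": [[tx, ty, tz], ...], "turn": [turn, ...]}. A call has 1 to 12 rows; each row shifts and turns the commanded pose from where the row before left it; what a row does not reach is not made up. A row lasts 1/10 s, in which the tool goes at most 50 mm and 8.59 degrees, less where a joint would pass 70% of its speed; a pose out of reach is approached as far as the arm can. A call with a number of a shift or a turn outside -1 to 1 is refused whole. A call with a gripper value outside its range is refused whole. "grip" is the closure, from 0 (fully open) to 1 (shut), set as the call begins (left out, the last holds). The fingers move at their own pace and stop on an object; "newtons" is the grip in N (left out, the last holds). Time passes only in rows, so rows that do not move let the fingers close. It gives the time, the measured TCP pose, the force, the opening and the grip force at its end, in the units of the state.
- read_state(): the state, without advancing time (a new reading comes with each control period).
- camera(name): name is "side" or "top" or "wrist"; returns a dict with "image" (420x560x3 uint8, red, green, blue), "z_map" (420x560 float32, m along the optical axis (not along the pixel's ray), 0 where there is no reading), "mtx" (3x3 intrinsics, pixels), "dist" ([k1, k2, p1, p2, k3] as OpenCV has them; the pictures are not rectified), "view" (4x4, takes a point from world to camera coordinates). Camera axes: x right, y up, looking along -z (the intrinsics and any distortion apply to the point x, -y, -z); pixel columns grow to the right and rows downward; lengths in m; the calibration is good to about 2 mm. A picture is of the moment at which its call begins.
- close_job(): hands the job in; it is judged then, once.
The state is a dict: "time": time; "joint_positions": joint angles; "joint_vel": joint speeds; "joint_torque": joint torques, N m; "ee_pos": TCP position; "eef_rot": TCP orientation; "ft_force": force on the tool from outside, world axes, zero at the start; "torque": the same for the moment, N m; "width": finger opening in m; "grip_force": force on a finger pad.
Only numpy, scipy, OpenCV 4.12 (cv2) and the standard library are available. Lean on these libraries where they do the work, as an engineer would, in place of code of your own. Each camera call takes 0.05 s, during which the arm holds its last target. There are 200 camera calls.

## Working session

There is one attempt and no reset: what is moved stays moved. The work goes in short steps, Python scripts to look and compute and a tool call to move; the robot and the scene stay as the last step left them, time stands still between calls to the robot, and variables do not carry over. Pictures are saved under pics/ and viewed, at most 10 in all, crops included, and the job is handed in when it is done.

Besides the shell and the picture viewer there is one more tool, called after "Request:" as name(argument=value, ...) on one line, values as JSON. step_arm: Moves the arm, as the interface text tells. Shifts and turns lie within -1 to 1; 1 stands for 25 mm of shift or 0.12 rad of turn. Its arguments: {"type":"object","properties":{"delta_pos":{"type":"array"},"turn":{"type":"array"},"grip":{"type":"number"},"newtons":{"type":"number"}},"required":["delta_pos","turn"]}

```bash
mkdir -p pics; cat > h.py <<'E'
from bench import *
import numpy as np, cv2
def rays(c,px):
    p=cv2.undistortPoints(np.array(px,float).reshape(-1,1,2),c["mtx"],np.array(c["dist"],float)).reshape(-1,2)
    d=np.c_[p[:,0],-p[:,1],-np.ones(len(p))]
    V=np.array(c["view"]);R=V[:3,:3];t=V[:3,3]
    return -R.T@t, d@R
def on_plane(c,px,z):
    o,d=rays(c,px); s=(z-o[2])/d[:,2]; return o+d*s[:,None]
def zpts(c,px):
    o,d=rays(c,px); z=np.array([c["z_map"][int(v),int(u)] for u,v in px]); return o+d*z[:,None]
def save(c,n): cv2.imwrite("pics/"+n,cv2.cvtColor(c["image"],cv2.COLOR_RGB2BGR))
E
python3 - <<'E'
from h import *
import pickle
s=read_state();print({k:np.round(v,3) for k,v in s.items()})
for n in("top","side"):
    c=camera(n);save(c,n+"1.png");pickle.dump(c,open(n+".pkl","wb"))
E
```

```text
{'time': np.float64(0.0), 'joint_positions': array([-1.298,  0.333, -0.065,  1.461,  0.022,  1.35 , -0.088]), 'joint_vel': array([ 0.001, -0.001, -0.001, -0.001,  0.002, -0.   ,  0.001]), 'joint_torque': array([ 1.0000e-03, -6.2325e+01,  2.5000e-02, -3.8989e+01, -6.1000e-02,
        4.0000e-02,  0.0000e+00]), 'ee_pos': array([0.182, 0.598, 0.222]), 'eef_rot': array([ 0.147,  0.989, -0.001, -0.   ]), 'ft_force': array([ 0.272, -1.092, -0.365]), 'torque': array([-0.087,  0.032, -0.02 ]), 'grip_force': np.float64(0.0), 'width': np.float64(0.087)}
```

View pics/top1.png

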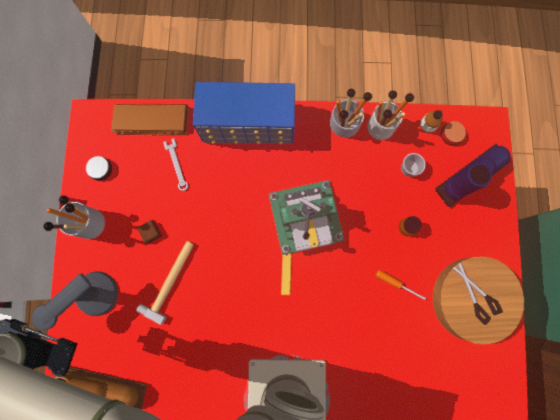

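View pics/side1.png

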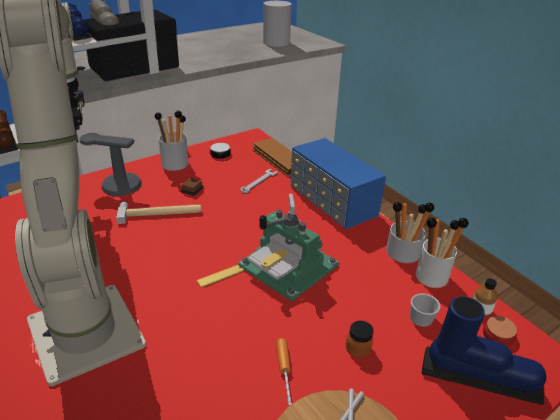

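The top view shows the splitter at about (307,217), with its lever running down from the nut to about (307,236). The bar is near (308,203). The side view shows the black grip at (264,222). I'll zoom in on the top view.

```bash
python3 - <<'E'
from h import *
import pickle
c=pickle.load(open("top.pkl","rb"))
im=cv2.cvtColor(c["image"],cv2.COLOR_RGB2BGR)[170:262,255:360]
a=cv2.resize(im,None,fx=6,fy=6,interpolation=cv2.INTER_CUBIC)
cv2.imwrite("pics/top_crop.png",a)
# base corners, on surface
print(np.round(zpts(c,[(307,217),(285,270),(290,250),(307,236),(308,203),(320,208)]),3))
o,d=rays(c,[(0,0)]);print(o)
E
```

```text
[[ 0.525 -0.049  0.163]
 [ 0.383  0.009  0.007]
 [ 0.445 -0.006  0.009]
 [ 0.47  -0.048  0.19 ]
 [ 0.554 -0.048  0.219]
 [ 0.555 -0.087  0.142]]
[0.34619572 0.01596174 1.28474434]
```

View pics/top_crop.png

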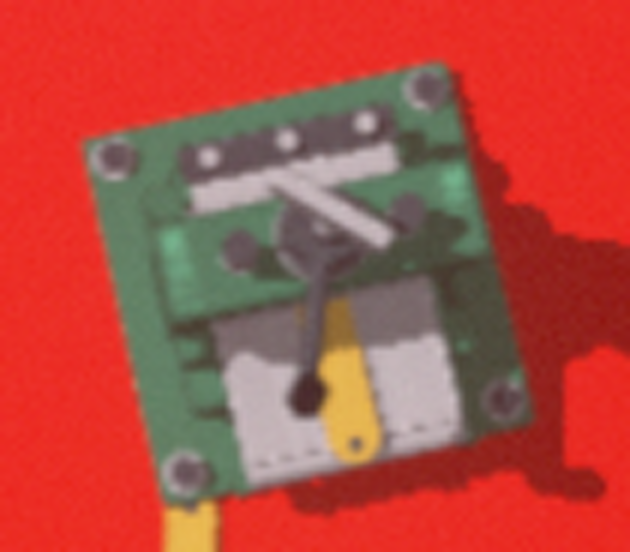

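The crop shows the grip at (308,390), the bar running from (275,178) to (390,240), and the base corners at (83,140), (442,62), (535,425) and (165,505).

```bash
python3 - <<'E'
from h import *
import pickle
c=pickle.load(open("top.pkl","rb"))
f=lambda L:[(255+u/6-.4,170+v/6-.4) for u,v in L]
b=on_plane(c,f([(83,140),(442,62),(535,425),(165,505)]),0.02);print(b.round(4),b.mean(0),[np.linalg.norm(b[i]-b[i-1]) for i in range(4)])
e=on_plane(c,f([(275,178),(390,240)]),.216);print("bar",e.round(4),e.mean(0),np.linalg.norm(e[0]-e[1]),np.arctan2(*(e[1]-e[0])[[1,0]]))
g=on_plane(c,f([(308,390)]),.19);print("grip",g)
print("rods",on_plane(c,f([(240,248),(407,212)]),.165))
# bar by mask from z map & brightness
o,d=rays(c,[(u,v) for v in range(185,225) for u in range(285,335)])
z=c["z_map"][185:225,285:335].ravel();P=o+d*z[:,None]
m=P[:,2]>.205;print("bar pts",m.sum(),P[m].mean(0),P[m].min(0),P[m].max(0)); 
m=(P[:,2]>.205);q=P[m][:,:2];w,v=np.linalg.eigh(np.cov(q.T));print(np.arctan2(v[1,1],v[0,1]))
r=read_state();from scipy.spatial.transform import Rotation as R
print(R.from_quat(r["eef_rot"]).as_matrix().round(3))
E
```

```text
[[ 0.6231  0.0647  0.02  ]
 [ 0.6687 -0.1243  0.02  ]
 [ 0.4766 -0.1723  0.02  ]
 [ 0.4324  0.0183  0.02  ]] [ 0.55019674 -0.05341143  0.02      ] [np.float64(0.19618686209811798), np.float64(0.19440126172994468), np.float64(0.19797160923127208), np.float64(0.19564129429015406)]
bar [[ 0.5644 -0.0283  0.216 ]
 [ 0.5374 -0.0794  0.216 ]] [ 0.55091911 -0.05385459  0.216     ] 0.05778955615950267 -2.057293063944808
grip [[ 0.47324064 -0.04512641  0.19      ]]
rods [[ 0.54158113 -0.01457484  0.165     ]
 [ 0.55985701 -0.09181688  0.165     ]]
bar pts 105 [ 0.5331784  -0.04654413  0.30632911] [ 0.34619572 -0.07804347  0.20511642] [0.56831091 0.01596174 1.28474434]
2.8332460017592282
[[-0.957  0.291 -0.   ]
 [ 0.291  0.957 -0.001]
 [-0.    -0.001 -1.   ]]
```

Request:
step_arm(delta_pos=[[0,0,0.8],[0,0,0.8],[0,0,0.8],[0,0,0.8],[1,-0.9,0],[1,-0.9,0],[1,-0.9,0],[1,-0.9,0],[1,-0.9,0],[1,-0.9,0],[1,-0.9,0],[1,-0.9,0]], turn=[0,0,0,0,0,0,0,0,0,0,0,0])

```text
time: 1.3
ee_pos: [0.383, 0.4167, 0.3022]
eef_rot: [0.147, 0.989, -0.0, -0.0]
ft_force: [0.5, -0.2, -0.4]
width: 0.0866
grip_force: 0.0
```

Request:
step_arm(delta_pos=[[0.25,-1,0],[0.25,-1,0],[0.25,-1,0],[0.25,-1,0],[0.25,-1,0],[0.25,-1,0],[0.25,-1,0],[0.25,-1,0],[0.25,-1,0],[0.25,-1,0],[0.25,-1,0],[0.25,-1,0]], turn=[0.2,0.2,0.2,0.2,0.2,0.2,0.2,0.1,0,0,0,0])

```text
time: 2.5
ee_pos: [0.4572, 0.1168, 0.3023]
eef_rot: [0.058, 0.998, -0.0, -0.0]
ft_force: [-0.1, -0.4, 0.1]
width: 0.0872
grip_force: 0.0
```

Request:
step_arm(delta_pos=[[0.08,-1,0],[0.08,-1,0],[0.08,-1,0],[0.08,-1,0],[0.08,-1,0],[0.08,-1,0],[0.08,-0.5,0],[0,0,0],[0,0,0]], turn=[0,0,0,0,0,0,0,0,0])

```text
time: 3.4
ee_pos: [0.4712, -0.0435, 0.3024]
eef_rot: [0.058, 0.998, 0.0, -0.0]
ft_force: [-0.0, 1.0, 0.2]
width: 0.0867
grip_force: 0.0
```

```bash
python3 - <<'E'
from h import *
import pickle
s=read_state();print({k:np.round(v,3) for k,v in s.items()})
c=camera("wrist");save(c,"w1.png");pickle.dump(c,open("w1.pkl","wb"))
E
```

```text
{'time': np.float64(3.4), 'joint_positions': array([-0.552, -0.073,  0.524,  1.737,  0.036,  1.468,  1.423]), 'joint_vel': array([-0.009,  0.001, -0.016,  0.001,  0.001,  0.001,  0.002]), 'joint_torque': array([  1.203, -28.376,  -0.429, -39.819,   0.206,   0.088,   0.092]), 'ee_pos': array([ 0.471, -0.044,  0.302]), 'eef_rot': array([ 0.058,  0.998,  0.   , -0.   ]), 'ft_force': array([-0.041,  0.955,  0.248]), 'torque': array([ 0.029, -0.008,  0.033]), 'grip_force': np.float64(0.0), 'width': np.float64(0.087)}
```

View pics/w1.png

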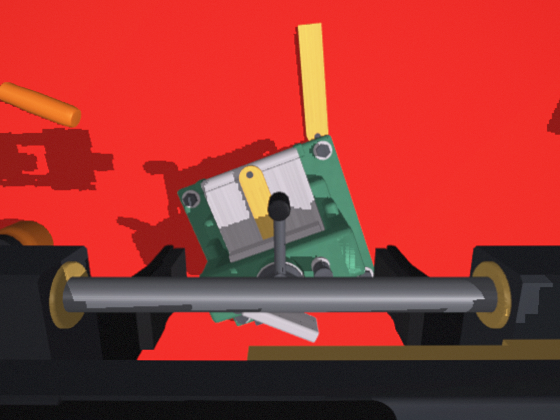

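The wrist view shows the black grip at about (279,205), with the lever running to the nut at about (280,270). The bar is half hidden, near (285,325).

```bash
python3 - <<'E'
from h import *
import pickle
c=pickle.load(open("w1.pkl","rb"))
P=zpts(c,[(u,v) for v in range(185,225) for u in range(262,298)])
im=c["image"][185:225,262:298].reshape(-1,3)
m=(P[:,2]>.180)&(P[:,2]<.2)&(im.max(1)<90)
print(m.sum(),P[m].mean(0),(P[m].min(0)+P[m].max(0))/2,P[m].max(0)-P[m].min(0))
o,d=rays(c,[(279,205)]);print(o)
S=np.array([.5507,-.0536]);g=P[m].mean(0)[:2]-S;print(np.hypot(*g),np.arctan2(g[1],g[0]))
t=pickle.load(open("side.pkl","rb"))
P=zpts(t,[(u,v) for v in range(212,232) for u in range(255,275)]);im=t["image"][212:232,255:275].reshape(-1,3)
m=(P[:,2]>.16)&(P[:,2]<.2)&(im.max(1)<70);print(m.sum(),P[m].mean(0),P[m].max(0)-P[m].min(0))
E
```

```text
428 [ 0.47199325 -0.04462508  0.18781739] [ 0.47306883 -0.04449259  0.18529145] [0.01780699 0.016751   0.01031101]
[ 0.40332264 -0.03591704  0.46344181]
0.07921680149702962 3.0280531920149674
98 [ 0.47306111 -0.05020906  0.17459989] [0.03873867 0.01785706 0.03176688]
```

Request:
step_arm(delta_pos=[[0.05,-0.05,-0.9],[0,0,-0.9],[0,0,-0.9],[0,0,-0.9],[0,0,-0.8],[0,0,-0.7],[0,0,-0.5],[0,0,0]], turn=[0,0,0,0,0,0,0,0])

```text
time: 4.25
ee_pos: [0.4716, -0.045, 0.1612]
eef_rot: [0.057, 0.998, -0.0, -0.001]
ft_force: [0.5, 0.1, 0.2]
width: 0.0868
grip_force: 0.0
```

Request:
step_arm(delta_pos=[[0,0,0],[0,0,0],[0,0,0],[0,0,0],[0,0,0],[0,0,0],[0,0,0]], turn=[0,0,0,0,0,0,0], grip=1, newtons=8)

```text
time: 4.95
ee_pos: [0.4724, -0.0459, 0.1626]
eef_rot: [0.058, 0.998, 0.0, 0.0]
ft_force: [0.4, 0.4, 0.2]
width: 0.0389
grip_force: 0.0
```

Request:
step_arm(delta_pos=[[0,0,0],[0,0,0],[0,0,0],[0,0,0],[0,0,0]], turn=[0,0,0,0,0])

```text
time: 5.45
ee_pos: [0.4725, -0.0452, 0.1626]
eef_rot: [0.058, 0.998, 0.0, -0.0]
ft_force: [-0.5, 4.2, -0.8]
width: 0.0176
grip_force: 8.0
```

Request:
step_arm(delta_pos=[[-0.016,-0.19,0]], turn=[0.5])

```text
time: 5.55
ee_pos: [0.4723, -0.0489, 0.1626]
eef_rot: [0.027, 1.0, 0.001, 0.0]
ft_force: [1.8, 6.9, -1.2]
width: 0.0179
grip_force: 8.0
```

Request:
step_arm(delta_pos=[[-0.005,-0.19,0]], turn=[0.5])

```text
time: 5.65
ee_pos: [0.4722, -0.0541, 0.1626]
eef_rot: [-0.004, 1.0, 0.001, 0.0]
ft_force: [2.4, 6.0, -1.5]
width: 0.0178
grip_force: 8.0
```

Request:
step_arm(delta_pos=[[0.007,-0.19,0],[0.018,-0.19,0]], turn=[0.5,0.5])

```text
time: 5.85
ee_pos: [0.473, -0.0642, 0.1626]
eef_rot: [-0.064, 0.998, 0.0, 0.0]
ft_force: [3.0, 5.2, -2.5]
width: 0.0179
grip_force: 8.0
```

Moving well; the force is dropping. I'll continue along the arc.

Request:
step_arm(delta_pos=[[0.03,-0.19,0],[0.041,-0.188,0],[0.052,-0.185,0],[0.063,-0.18,0]], turn=[0.5,0.5,0.5,0.5])

```text
time: 6.25
ee_pos: [0.4781, -0.0831, 0.1627]
eef_rot: [-0.183, 0.983, 0.0, 0.001]
ft_force: [5.0, 4.1, -3.0]
width: 0.0179
grip_force: 8.0
```

Request:
step_arm(delta_pos=[[0.074,-0.177,0],[0.085,-0.172,0],[0.095,-0.167,0],[0,0,0]], turn=[0.5,0.5,0.5,0])

```text
time: 6.65
ee_pos: [0.4848, -0.0962, 0.1628]
eef_rot: [-0.27, 0.963, -0.0, 0.001]
ft_force: [5.6, 4.7, -3.0]
width: 0.0176
grip_force: 8.0
```

```bash
python3 - <<'E'
from h import *
s=read_state();print({k:np.round(v,3) for k,v in s.items()})
E
```

```text
{'time': np.float64(6.65), 'joint_positions': array([-0.452,  0.079,  0.587,  1.907, -0.048,  1.166,  2.27 ]), 'joint_vel': array([-0.006, -0.005, -0.005,  0.004,  0.004,  0.002, -0.066]), 'joint_torque': array([  2.717, -34.817,   4.35 , -35.483,   1.427,   1.773,   1.174]), 'ee_pos': array([ 0.485, -0.096,  0.163]), 'eef_rot': array([-0.27 ,  0.963, -0.   ,  0.001]), 'ft_force': array([ 5.555,  4.715, -2.993]), 'torque': array([ 0.846, -1.198, -0.012]), 'grip_force': np.float64(7.999), 'width': np.float64(0.018)}
```

Request:
step_arm(delta_pos=[[0,0,0],[0,0,0],[0,0,0],[0,0,0.5],[0,0,0.9],[0,0,0.9],[0,0,0.9],[0,0,0.6],[0,0,0],[0,0,0],[0,0,0],[0,0,0]], turn=[0,0,0,0,0,0,0,-1,-1,-1,-1,-1], grip=0.5)

```text
time: 7.85
ee_pos: [0.4835, -0.0966, 0.2586]
eef_rot: [0.031, 1.0, 0.0, 0.0]
ft_force: [-0.8, 0.4, -0.3]
width: 0.0439
grip_force: 0.0
```

Request:
step_arm(delta_pos=[[0.44,0.285,0],[0.44,0.285,0],[0.44,0.285,0],[0.44,0.285,0],[0.44,0.285,0],[0.44,0.285,0],[0,0,0],[0,0,0],[0,0,0],[0,0,0],[0,0,0],[0,0,0]], turn=[-1,-1,-1,-1,-1,-1,-1,-1,-1,-1,-1,-1])

```text
time: 9.05
ee_pos: [0.5495, -0.0537, 0.2586]
eef_rot: [0.682, 0.731, 0.0, 0.0]
ft_force: [-0.4, -0.8, 0.3]
width: 0.0438
grip_force: 0.0
```

Request:
step_arm(delta_pos=[[0,0,0],[0,0,0],[0,0,0],[0,0,0],[0,0,0],[0,0,0],[0,0,0]], turn=[-1,-1,-1,-1,-0.7,0,0])

```text
time: 9.75
ee_pos: [0.5496, -0.0536, 0.2582]
eef_rot: [0.857, 0.516, 0.0, 0.0]
ft_force: [0.5, 0.7, 0.5]
width: 0.0434
grip_force: 0.0
```

```bash
python3 - <<'E'
from h import *
import pickle
s=read_state();print({k:np.round(v,3) for k,v in s.items()})
c=camera("top");save(c,"t2.png")
d=camera("wrist");a=np.hstack([cv2.resize(c["image"][160:260,250:370],(480,400)),d["image"][10:410:,140:420]])
cv2.imwrite("pics/mix2.png",a[:,:,::-1])
E
```

```text
{'time': np.float64(9.75), 'joint_positions': array([-0.613,  0.167,  0.713,  1.636, -0.111,  1.379, -0.371]), 'joint_vel': array([ 0.003,  0.002, -0.004,  0.004, -0.001, -0.005,  0.004]), 'joint_torque': array([-8.4000e-02, -3.9521e+01,  4.7750e+00, -3.9078e+01, -6.1000e-02,
        2.3000e-02, -2.7100e-01]), 'ee_pos': array([ 0.55 , -0.054,  0.258]), 'eef_rot': array([0.857, 0.516, 0.   , 0.   ]), 'ft_force': array([0.528, 0.737, 0.477]), 'torque': array([-0.063,  0.067,  0.044]), 'grip_force': np.float64(0.0), 'width': np.float64(0.043)}
```

View pics/mix2.png

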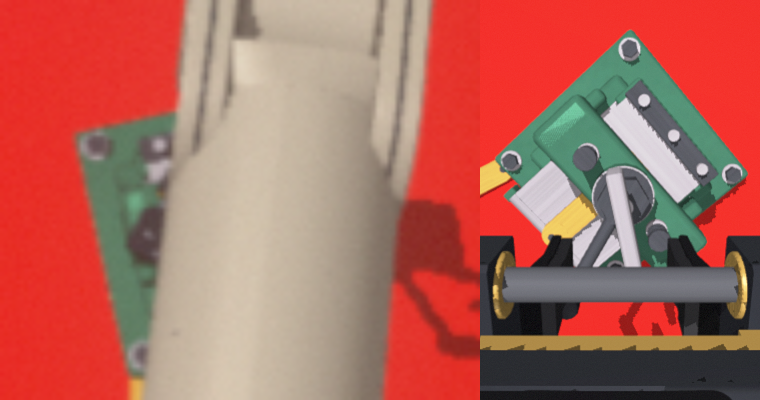

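The wrist crop shows the bar from about (614,170) to (632,265), tilted slightly from vertical. I'll measure its direction at z = 0.216.

```bash
python3 - <<'E'
from h import *
c=camera("wrist")
px=[(u,v) for v in range(170,272) for u in range(240,330)]
P=zpts(c,px);m=(P[:,2]>.207)&(P[:,2]<.225);q=P[m][:,:2].astype(np.float32)
r=cv2.minAreaRect(q*1000);print(m.sum(),r)
w,v=np.linalg.eigh(np.cov(q.T));n=v[:,0];print("bar dir",np.arctan2(v[1,1],v[0,1])%np.pi,"offset of (.55,-.054) across",n@(np.array([.5496,-.0536])-q.mean(0)),n,q.mean(0),q.min(0),q.max(0))
E
```

```text
1634 ((553.5916748046875, -50.82836151123047), (56.74272155761719, 10.098499298095703), 73.45980072021484)
bar dir 1.2854200059883325 offset of (.55,-.054) across 0.003279622418393161 [-0.95955578  0.28151857] [ 0.5546223  -0.04813128] [ 0.5421575  -0.07943984] [ 0.5658223  -0.02291306]
```

Request:
step_arm(delta_pos=[[0.1,0.04,0],[0,0,-0.6],[0,0,-0.7],[0,0,-0.6],[0,0,-0.4],[0,0,-0.2],[0,0,0]], turn=[0.8,0.85,0,0,0,0,0])

```text
time: 10.6
ee_pos: [0.5518, -0.0526, 0.1947]
eef_rot: [0.802, 0.597, -0.0, -0.0]
ft_force: [-0.3, -0.3, -0.1]
width: 0.0436
grip_force: 0.0
```

Request:
step_arm(delta_pos=[[0,0,0],[0,0,0],[0,0,0],[0,0,0],[0,0,0],[0,0,0],[0,0,0]], turn=[0,0,0,0,0,0,0], grip=1, newtons=20)

```text
time: 11.3
ee_pos: [0.5526, -0.0527, 0.1952]
eef_rot: [0.802, 0.597, 0.0, 0.001]
ft_force: [5.4, -1.3, -2.6]
width: 0.0099
grip_force: 20.1
```

```bash
cat > rs.py <<'E'
from h import *
s=read_state();q=s["eef_rot"]
print(s["time"],"p",np.round(s["ee_pos"],4),"yaw",round(np.pi/2-2*np.arctan2(q[0],q[1]),3),"F",np.round(s["ft_force"],1),"T",np.round(s["torque"],3),"w",round(float(s["width"]),4),"g",round(float(s["grip_force"]),1),"j7",round(float(s["joint_positions"][6]),2))
E
python3 rs.py
```

```text
11.3 p [ 0.5526 -0.0527  0.1952] yaw -0.291 F [ 5.4 -1.3 -2.6] T [-0.306 -1.002  0.059] w 0.0099 g 20.1 j7 -0.15
```

Request:
step_arm(delta_pos=[[0.03,-0.008,0],[0,0,0]], turn=[0,0])

```text
time: 11.5
ee_pos: [0.5526, -0.0527, 0.1953]
eef_rot: [0.802, 0.597, -0.0, -0.0]
ft_force: [-0.4, 0.7, 3.2]
width: 0.0101
grip_force: 20.0
```

```bash
python3 rs.py
```

```text
11.5 p [ 0.5526 -0.0527  0.1953] yaw -0.291 F [-0.4  0.7  3.2] T [-0.127  0.153  0.062] w 0.0101 g 20.0 j7 -0.15
```

Request:
step_arm(delta_pos=[[0,0,0],[0,0,0],[0,0,0],[0,0,0]], turn=[-0.2,-0.2,-0.2,-0.2])

```text
time: 11.9
ee_pos: [0.5527, -0.0527, 0.1952]
eef_rot: [0.83, 0.557, 0.0, -0.0]
ft_force: [-2.3, 0.4, 4.5]
width: 0.0098
grip_force: 20.1
```

```bash
python3 rs.py
```

```text
11.9 p [ 0.5527 -0.0527  0.1952] yaw -0.389 F [-2.3  0.4  4.5] T [-0.017  0.568  0.291] w 0.0098 g 20.1 j7 -0.25
```

Request:
step_arm(delta_pos=[[0,0,0],[0,0,0],[0,0,0],[0,0,0]], turn=[-0.2,-0.2,-0.2,-0.2])

```text
time: 12.3
ee_pos: [0.5527, -0.0528, 0.1951]
eef_rot: [0.856, 0.517, -0.0, -0.0]
ft_force: [-3.1, 0.6, 4.8]
width: 0.01
grip_force: 20.1
```

```bash
python3 rs.py
```

```text
12.3 p [ 0.5527 -0.0528  0.1951] yaw -0.485 F [-3.1  0.6  4.8] T [-0.026  0.675  0.271] w 0.01 g 20.1 j7 -0.34
```

Request:
step_arm(delta_pos=[[-0.02,0,-0.03],[0,0,0],[0,0,0],[0,0,0]], turn=[-0.2,-0.2,-0.2,-0.2])

```text
time: 12.7
ee_pos: [0.5527, -0.0527, 0.1951]
eef_rot: [0.88, 0.475, 0.001, 0.0]
ft_force: [-2.7, 0.5, 9.9]
width: 0.0095
grip_force: 20.1
```

```bash
python3 rs.py
```

```text
12.7 p [ 0.5527 -0.0527  0.1951] yaw -0.581 F [-2.7  0.5  9.9] T [0.038 0.737 0.247] w 0.0095 g 20.1 j7 -0.43
```

Request:
step_arm(delta_pos=[[-0.01,0,0.04],[0,0,0],[0,0,0],[0,0,0]], turn=[-0.2,-0.2,-0.2,-0.2])

```text
time: 13.1
ee_pos: [0.5526, -0.0527, 0.1951]
eef_rot: [0.902, 0.432, 0.0, 0.0]
ft_force: [5.6, -1.4, -2.7]
width: 0.01
grip_force: 20.1
```

```bash
python3 rs.py
```

```text
13.1 p [ 0.5526 -0.0527  0.1951] yaw -0.677 F [ 5.6 -1.4 -2.7] T [-0.175 -1.132  0.296] w 0.01 g 20.1 j7 -0.53
```

Request:
step_arm(delta_pos=[[0,0,0],[0,0,0],[0,0,0],[0,0,0]], turn=[-0.2,-0.2,-0.2,-0.2])

```text
time: 13.5
ee_pos: [0.5526, -0.0527, 0.195]
eef_rot: [0.921, 0.388, 0.0, 0.0]
ft_force: [5.5, 0.2, -3.9]
width: 0.0096
grip_force: 20.1
```

```bash
python3 rs.py
```

```text
13.5 p [ 0.5526 -0.0527  0.195 ] yaw -0.773 F [ 5.5  0.2 -3.9] T [-0.155 -1.116  0.276] w 0.0096 g 20.1 j7 -0.62
```

Request:
step_arm(delta_pos=[[0.007,0,0],[0,0,0],[0,0,0],[0,0,0]], turn=[-0.2,-0.2,-0.2,-0.2])

```text
time: 13.9
ee_pos: [0.5526, -0.0527, 0.195]
eef_rot: [0.939, 0.344, 0.0, 0.0]
ft_force: [6.1, -0.3, -4.7]
width: 0.0099
grip_force: 20.1
```

```bash
python3 rs.py
```

```text
13.9 p [ 0.5526 -0.0527  0.195 ] yaw -0.869 F [ 6.1 -0.3 -4.7] T [-0.174 -1.18   0.27 ] w 0.0099 g 20.1 j7 -0.71
```

Request:
step_arm(delta_pos=[[0,0,0],[0,0,0],[0,0,0],[0,0,0]], turn=[-0.2,-0.2,-0.2,-0.2])

```text
time: 14.3
ee_pos: [0.5526, -0.0527, 0.195]
eef_rot: [0.954, 0.298, 0.0, 0.0]
ft_force: [6.0, -2.0, -4.2]
width: 0.0103
grip_force: 20.1
```

```bash
python3 rs.py
```

```text
14.3 p [ 0.5526 -0.0527  0.195 ] yaw -0.965 F [ 6.  -2.  -4.2] T [-0.127 -1.173  0.278] w 0.0103 g 20.1 j7 -0.8
```

Request:
step_arm(delta_pos=[[0,0,0],[0,0,0],[0,0,0],[0,0,0]], turn=[-0.2,-0.2,-0.2,-0.2])

```text
time: 14.7
ee_pos: [0.5525, -0.0527, 0.1949]
eef_rot: [0.968, 0.252, 0.0, 0.0]
ft_force: [6.5, -0.2, -5.6]
width: 0.0099
grip_force: 20.1
```

```bash
python3 rs.py
```

```text
14.7 p [ 0.5525 -0.0527  0.1949] yaw -1.061 F [ 6.5 -0.2 -5.6] T [-0.134 -1.203  0.286] w 0.0099 g 20.1 j7 -0.9
```

Request:
step_arm(delta_pos=[[0.01,0,-0.01],[0,0,0],[0,0,0],[0,0,0]], turn=[-0.2,-0.2,-0.2,-0.2])

```text
time: 15.1
ee_pos: [0.5526, -0.0527, 0.1949]
eef_rot: [0.979, 0.205, 0.0, 0.0]
ft_force: [5.9, -0.1, -4.6]
width: 0.0101
grip_force: 20.1
```

```bash
python3 rs.py
```

```text
15.1 p [ 0.5526 -0.0527  0.1949] yaw -1.157 F [ 5.9 -0.1 -4.6] T [-0.048 -1.063  0.311] w 0.0101 g 20.1 j7 -0.99
```

Request:
step_arm(delta_pos=[[0,0,0],[0,0,0],[0,0,0],[0,0,0]], turn=[-0.2,-0.2,-0.2,-0.2])

```text
time: 15.5
ee_pos: [0.5525, -0.0527, 0.1949]
eef_rot: [0.987, 0.158, 0.0, 0.0]
ft_force: [5.3, 0.4, -4.8]
width: 0.0095
grip_force: 20.2
```

```bash
python3 rs.py
```

```text
15.5 p [ 0.5525 -0.0527  0.1949] yaw -1.253 F [ 5.3  0.4 -4.8] T [-0.082 -1.1    0.324] w 0.0095 g 20.2 j7 -1.08
```

Request:
step_arm(delta_pos=[[0,0,0],[0,0,0],[0,0,0],[0,0,0]], turn=[-0.2,-0.2,-0.2,-0.2])

```text
time: 15.9
ee_pos: [0.5525, -0.0527, 0.1949]
eef_rot: [0.994, 0.111, 0.0, 0.0]
ft_force: [5.7, -0.1, -5.5]
width: 0.0098
grip_force: 20.4
```

```bash
python3 rs.py
```

```text
15.9 p [ 0.5525 -0.0527  0.1949] yaw -1.349 F [ 5.7 -0.1 -5.5] T [-0.115 -1.014  0.366] w 0.0098 g 20.4 j7 -1.17
```

Request:
step_arm(delta_pos=[[0,0,0],[0,0,0],[0,0,0]], turn=[-0.2,-0.2,-0.2])

```text
time: 16.2
ee_pos: [0.5525, -0.0527, 0.1949]
eef_rot: [0.997, 0.075, 0.0, 0.0]
ft_force: [5.2, -0.7, -5.0]
width: 0.0101
grip_force: 20.6
```

```bash
python3 rs.py
```

```text
16.2 p [ 0.5525 -0.0527  0.1949] yaw -1.421 F [ 5.2 -0.7 -5. ] T [-0.11  -1.051  0.502] w 0.0101 g 20.6 j7 -1.24
```

Request:
step_arm(delta_pos=[[0,0,0],[0,0,0]], turn=[-0.2,-0.2])

```text
time: 16.4
ee_pos: [0.5524, -0.0527, 0.1949]
eef_rot: [0.999, 0.051, -0.0, 0.0]
ft_force: [3.7, 0.3, -4.6]
width: 0.0106
grip_force: 20.8
```

```bash
python3 rs.py
```

```text
16.4 p [ 0.5524 -0.0527  0.1949] yaw -1.469 F [ 3.7  0.3 -4.6] T [-0.038 -0.933  0.419] w 0.0106 g 20.8 j7 -1.29
```

Request:
step_arm(delta_pos=[[0,0,0]], turn=[-0.15])

```text
time: 16.5
ee_pos: [0.5524, -0.0527, 0.1949]
eef_rot: [0.999, 0.042, -0.0, 0.0]
ft_force: [4.7, 0.3, -5.4]
width: 0.0104
grip_force: 20.9
```

```bash
python3 rs.py
```

```text
16.5 p [ 0.5524 -0.0527  0.1949] yaw -1.487 F [ 4.7  0.3 -5.4] T [-0.115 -0.97   0.479] w 0.0104 g 20.9 j7 -1.3
```

Request:
step_arm(delta_pos=[[0,0,0]], turn=[-0.15])

```text
time: 16.6
ee_pos: [0.5524, -0.0527, 0.1949]
eef_rot: [0.999, 0.033, -0.0, 0.0]
ft_force: [5.0, 0.3, -5.8]
width: 0.0106
grip_force: 20.9
```

```bash
python3 rs.py
```

```text
16.6 p [ 0.5524 -0.0527  0.1949] yaw -1.504 F [ 5.   0.3 -5.8] T [-0.115 -0.968  0.503] w 0.0106 g 20.9 j7 -1.32
```

Request:
step_arm(delta_pos=[[0,0,0],[0,0,0],[0,0,0],[0,0,0],[0,0,0],[0,0,0.5],[0,0,0.8],[0,0,0.8],[0,0,0.6],[0,0,0]], turn=[0,0,0,0,0,0,0,0,0,0], grip=0.5)

```text
time: 17.6
ee_pos: [0.5535, -0.053, 0.265]
eef_rot: [0.999, 0.034, 0.002, -0.0]
ft_force: [1.1, 0.1, -0.5]
width: 0.0434
grip_force: 0.0
```

Request:
step_arm(delta_pos=[[-0.45,-0.29,0],[-0.45,-0.29,0],[-0.45,-0.29,0],[-0.45,-0.29,0],[-0.45,-0.29,0],[-0.45,-0.29,0],[0,0,0],[0,0,0]], turn=[0.7,0.7,0.7,0.7,0.7,0.7,0,0])

```text
time: 18.4
ee_pos: [0.4851, -0.0958, 0.2624]
eef_rot: [0.96, 0.281, 0.0, -0.0]
ft_force: [0.0, -0.7, 1.4]
width: 0.0438
grip_force: 0.0
```

```bash
python3 rs.py; python3 - <<'E'
from h import *
c=camera("wrist");save(c,"w3.png")
px=[(u,v) for v in range(60,270) for u in range(180,380)]
P=zpts(c,px);im=c["image"][60:270,180:380].reshape(-1,3)
m=(P[:,2]>.180)&(P[:,2]<.2)&(im.max(1)<90)
print(m.sum(),P[m].mean(0),P[m].min(0),P[m].max(0))
E
```

```text
18.4 p [ 0.4851 -0.0958  0.2624] yaw -1.001 F [ 0.  -0.7  1.4] T [-0.07   0.095  0.006] w 0.0438 g 0.0 j7 -0.89
564 [ 0.48731887 -0.0949689   0.18804358] [ 0.47836228 -0.10381765  0.18012995] [ 0.49495912 -0.08679005  0.19084673]
```

View pics/w3.png

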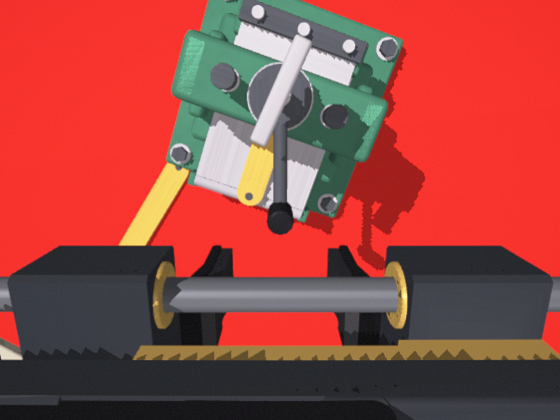

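The wrist view shows the grip at (281,219), centred between the fingers, with the lever where I left it and the bar at its new angle. I'll descend and grip.

Request:
step_arm(delta_pos=[[0.03,0,-0.8],[0,0,-0.9],[0,0,-0.9],[0,0,-0.8],[0,0,-0.6],[0,0,0]], turn=[0,0,0,0,0,0])

```text
time: 19.05
ee_pos: [0.4849, -0.0958, 0.1607]
eef_rot: [0.96, 0.282, -0.002, 0.0]
ft_force: [0.4, -0.8, 0.5]
width: 0.0433
grip_force: 0.0
```

Request:
step_arm(delta_pos=[[0,0,0],[0,0,0],[0,0,0],[0,0,0],[0,0,0],[0,0,0]], turn=[0,0,0,0,0,0], grip=1, newtons=8)

```text
time: 19.65
ee_pos: [0.486, -0.0962, 0.163]
eef_rot: [0.959, 0.282, 0.0, 0.0]
ft_force: [0.1, 0.1, 3.6]
width: 0.0179
grip_force: 8.0
```

```bash
cat > lv.py <<'E'
from h import *
s=read_state();p=s["ee_pos"][:2]-np.array([.5525,-.0527]);th=np.arctan2(p[1],p[0])%(2*np.pi)
F=s["ft_force"];t=np.array([-np.sin(th),np.cos(th)]);r=np.array([np.cos(th),np.sin(th)])
print(s["time"],"th",round(th,3),"r",round(float(np.hypot(*p)),4),"Ft",round(float(F[:2]@t),2),"Fr",round(float(F[:2]@r),2),"Fz",round(float(F[2]),1),"T",np.round(s["torque"],2),"w",round(float(s["width"]),4))
E
python3 lv.py
python3 - <<'E'
import numpy as np
th=3.713
for k in range(14):
    m=th-.06*k-.03; print(k,round(th-.06*(k+1),3),np.round(.08*.06/.025*np.array([np.sin(m),-np.cos(m)]),3))
E
```

```text
19.65 th 3.721 r 0.0795 Ft -0.02 Fr -0.15 Fz 3.6 T [-0.03  0.17 -0.07] w 0.0179
0 3.653 [-0.099  0.165]
1 3.593 [-0.089  0.17 ]
2 3.533 [-0.079  0.175]
3 3.473 [-0.068  0.18 ]
4 3.413 [-0.057  0.183]
5 3.353 [-0.046  0.186]
6 3.293 [-0.035  0.189]
7 3.233 [-0.023  0.191]
8 3.173 [-0.012  0.192]
9 3.113 [-0.     0.192]
10 3.053 [0.011 0.192]
11 2.993 [0.023 0.191]
12 2.933 [0.034 0.189]
13 2.873 [0.045 0.187]
```

Request:
step_arm(delta_pos=[[-0.1,0.165,0],[-0.09,0.17,0]], turn=[-0.5,-0.5])

```text
time: 19.85
ee_pos: [0.4813, -0.088, 0.163]
eef_rot: [0.975, 0.223, 0.0, 0.0]
ft_force: [-0.1, 0.4, 2.8]
width: 0.0177
grip_force: 8.0
```

```bash
python3 lv.py
```

```text
19.85 th 3.602 r 0.0795 Ft -0.38 Fr -0.08 Fz 2.8 T [-0.11 -0.04 -0.01] w 0.0177
```

Request:
step_arm(delta_pos=[[-0.08,0.175,0],[-0.07,0.18,0]], turn=[-0.5,-0.5])

```text
time: 20.05
ee_pos: [0.4776, -0.0793, 0.163]
eef_rot: [0.986, 0.164, 0.001, 0.0]
ft_force: [1.9, -0.8, 1.3]
width: 0.0175
grip_force: 8.0
```

```bash
python3 lv.py
```

```text
20.05 th 3.482 r 0.0795 Ft 1.43 Fr -1.51 Fz 1.3 T [-0.37 -0.28  0.02] w 0.0175
```

Request:
step_arm(delta_pos=[[-0.057,0.183,0]], turn=[-0.5])

```text
time: 20.15
ee_pos: [0.4762, -0.0748, 0.1629]
eef_rot: [0.991, 0.134, 0.001, 0.0]
ft_force: [2.3, -2.2, 1.6]
width: 0.0173
grip_force: 8.0
```

```bash
python3 lv.py
```

```text
20.15 th 3.423 r 0.0795 Ft 2.76 Fr -1.59 Fz 1.6 T [-0.5  -0.23  0.06] w 0.0173
```

Request:
step_arm(delta_pos=[[-0.046,0.186,0]], turn=[-0.5])

```text
time: 20.25
ee_pos: [0.475, -0.0703, 0.1629]
eef_rot: [0.995, 0.104, 0.001, 0.0]
ft_force: [1.0, -3.2, 0.5]
width: 0.0177
grip_force: 8.0
```

```bash
python3 lv.py
```

```text
20.25 th 3.365 r 0.0795 Ft 3.31 Fr -0.27 Fz 0.5 T [-0.7  -0.21  0.05] w 0.0177
```

Request:
step_arm(delta_pos=[[-0.035,0.189,0]], turn=[-0.5])

```text
time: 20.35
ee_pos: [0.4741, -0.0657, 0.1629]
eef_rot: [0.997, 0.074, 0.001, 0.001]
ft_force: [1.3, -3.8, 1.9]
width: 0.0177
grip_force: 8.0
```

```bash
python3 lv.py
```

```text
20.35 th 3.306 r 0.0795 Ft 3.91 Fr -0.62 Fz 1.9 T [-0.86 -0.22  0.08] w 0.0177
```

Request:
step_arm(delta_pos=[[-0.012,0.095,0]], turn=[-0.25])

```text
time: 20.45
ee_pos: [0.4738, -0.0634, 0.1629]
eef_rot: [0.998, 0.06, 0.001, 0.001]
ft_force: [0.7, -5.3, 1.2]
width: 0.0172
grip_force: 8.0
```

```bash
python3 lv.py
```

```text
20.45 th 3.276 r 0.0795 Ft 5.3 Fr -0.03 Fz 1.2 T [-0.97 -0.06  0.07] w 0.0172
```

Request:
step_arm(delta_pos=[[-0.01,0.095,0]], turn=[-0.25])

```text
time: 20.55
ee_pos: [0.4735, -0.0613, 0.1629]
eef_rot: [0.999, 0.045, 0.001, 0.001]
ft_force: [1.1, -5.4, 2.0]
width: 0.0179
grip_force: 8.0
```

```bash
python3 lv.py
```

```text
20.55 th 3.25 r 0.0794 Ft 5.53 Fr -0.54 Fz 2.0 T [-1.1  -0.13  0.03] w 0.0179
```

Request:
step_arm(delta_pos=[[-0.008,0.095,0]], turn=[-0.25])

```text
time: 20.65
ee_pos: [0.4734, -0.0592, 0.1629]
eef_rot: [1.0, 0.03, 0.001, 0.001]
ft_force: [1.3, -5.5, 1.2]
width: 0.0179
grip_force: 8.0
```

```bash
python3 lv.py
```

```text
20.65 th 3.223 r 0.0794 Ft 5.58 Fr -0.87 Fz 1.2 T [-1.2  -0.16  0.03] w 0.0179
```

Request:
step_arm(delta_pos=[[-0.005,0.095,0]], turn=[-0.25])

```text
time: 20.75
ee_pos: [0.4732, -0.057, 0.1629]
eef_rot: [1.0, 0.015, 0.001, 0.001]
ft_force: [1.9, -5.8, 1.9]
width: 0.0173
grip_force: 8.0
```

```bash
python3 lv.py
```

```text
20.75 th 3.196 r 0.0794 Ft 5.93 Fr -1.63 Fz 1.9 T [-1.32 -0.1   0.09] w 0.0173
```

Request:
step_arm(delta_pos=[[-0.003,0.095,0]], turn=[-0.25])

```text
time: 20.85
ee_pos: [0.4732, -0.0548, 0.1629]
eef_rot: [1.0, -0.0, 0.001, 0.001]
ft_force: [1.9, -7.0, 1.3]
width: 0.0174
grip_force: 8.0
```

```bash
python3 lv.py
```

```text
20.85 th 3.168 r 0.0793 Ft 7.0 Fr -1.68 Fz 1.3 T [-1.57 -0.2   0.07] w 0.0174
```

Request:
step_arm(delta_pos=[[0,0.095,0]], turn=[-0.25])

```text
time: 20.95
ee_pos: [0.4732, -0.0526, 0.1629]
eef_rot: [1.0, -0.015, 0.001, 0.001]
ft_force: [2.1, -7.0, 1.0]
width: 0.0177
grip_force: 8.0
```

```bash
python3 lv.py
```

```text
20.95 th 3.141 r 0.0793 Ft 7.03 Fr -2.12 Fz 1.0 T [-1.7  -0.18  0.05] w 0.0177
```

Request:
step_arm(delta_pos=[[0.002,0.095,0]], turn=[-0.25])

```text
time: 21.05
ee_pos: [0.4732, -0.0505, 0.1629]
eef_rot: [1.0, -0.031, 0.001, 0.001]
ft_force: [0.6, -8.0, 0.5]
width: 0.0176
grip_force: 8.0
```

```bash
python3 lv.py
```

```text
21.05 th 3.113 r 0.0793 Ft 8.02 Fr -0.82 Fz 0.5 T [-1.86 -0.16  0.08] w 0.0176
```

Request:
step_arm(delta_pos=[[0,0,0],[0,0,0],[0,0,0],[0,0,0],[0,0,0.5],[0,0,0.9],[0,0,0.9],[0,0,0.9],[0,0,0.9],[-0.5,0,0.5],[0,0,0],[0,0,0]], turn=[0,0,0,0,0,0,0,0,0,0,0,0], grip=0.5)

```text
time: 22.25
ee_pos: [0.4605, -0.0483, 0.2779]
eef_rot: [1.0, -0.029, 0.0, -0.0]
ft_force: [0.4, 0.4, 1.0]
width: 0.0437
grip_force: 0.0
```

```bash
python3 rs.py; python3 - <<'E'
from h import *
c=camera("wrist");save(c,"w4.png")
px=[(u,v) for v in range(60,270) for u in range(180,380)]
P=zpts(c,px);im=c["image"][60:270,180:380].reshape(-1,3)
m=(P[:,2]>.180)&(P[:,2]<.2)&(im.max(1)<90)
g=P[m].mean(0)[:2];print(m.sum(),P[m].mean(0),np.arctan2(*(g-[.5525,-.0527])[::-1])%6.2832)
E
```

```text
22.25 p [ 0.4605 -0.0483  0.2779] yaw -1.629 F [0.4 0.4 1. ] T [-0.051  0.209 -0.006] w 0.0437 g 0.0 j7 -1.7
507 [ 0.47473234 -0.05060923  0.18796105] 3.1147143392297316
```

View pics/w4.png

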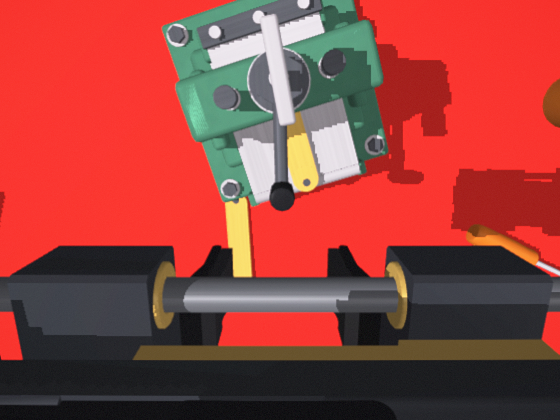

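The grip is at (282,196) and the lever has stayed at 3.11 rad, where I released it. The tool is clear and nothing else has been disturbed, so I'll hand in.

```bash
python3 -c "
from bench import *
print(close_job())"
```

```text
the job is handed in; nothing more can be done
None
```

I handed the job in at about 22 s: nut freed, gauge nipped at an estimated 30–40 N (from noisy torque readings), and nut retightened to about 8 N at the grip; the hand-in returned no verdict.

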